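Fit and snug the worm-drive clamp on the suction port

ROBOT

A 7-joint arm with a two-finger parallel gripper is mounted at the origin on the work surface. World frame = base frame: x ahead of the robot, y to its left, z up, the work surface at z = 0. Lengths are in m, angles in rad, forces in N, time in s.
With the tool pointing down it reaches from about 0.4 to 0.875 m from the base axis. Payload 6.5 kg.
Tool frame: the origin (TCP) lies between the finger pads; the fingertips stand arm.tcp_to_tips ahead of it and the grasp point (between the pads) lies 5 mm behind it (arm.tcp_to_tips is the distance from the TCP to the fingertips, in m); z points along the fingers, y is the line along which they close (so a half turn about z gives the same grasp; the last joint's range is limited). The gripper opens to 88 mm and grips with 3 to 60 N. Pads are 18 mm wide; open, the fingers measure 123 mm over their backs; the gripper's body (75 mm by 187 mm) begins 45 mm behind the grasp point.
Start: joints at [1.067, 0.536, -0.004, 1.538, 0.003, 1.067, -0.071], TCP at [0.276, -0.589, 0.253] pointing down, gripper open.
Joint ranges: [-2.7, 2.7], [-0.37, 2.16], [-1.27, 1.26], [0.24, 2.4], [-1.31, 4.45], [0.19, 1.91], [-2.76, 2.76]. Speed limits (rad/s): [2.39, 2.39, 3.14, 3.14, 3.14, 3.14, 3.14].

INTERFACE

Orientations are given as [roll, pitch, yaw] about the fixed x, y, z axes, in that order (R = Rz(yaw) Ry(pitch) Rx(roll)).
In Python, from bench import arm, command_gripper, cams, telemetry gives the robot as it stands. Calls block until the motion is done:
- arm.reach(position, orientation): joint-space move of the TCP to a pose.
- arm.move_linear(position, feed=0.15, attitude=None, max_force=None): straight line of the TCP; attitude=None keeps the orientation; feed is the mean speed in m/s. With max_force (N) it stops when the force on the tool has changed by that much, and returns True; else False.
- arm.set_joints(angles): joint-space move.
- command_gripper(opening, squeeze=None): finger opening in m; squeeze is the grip in N (None keeps the last); returns when the fingers have stopped.
- arm.hold(seconds).
- arm.ik(position, orientation): joint angles nearest the present ones, or None.
- cams.snapshot(name): name is "scene" or "top" or "wrist"; returns the picture (384x512x3 uint8, red, green, blue); there is no depth.
- cams.get_calibration(name): a dict with "vfov" (degrees; the focal length in pixels is half the picture's height over the tangent of half this angle, whatever the lens; pixels are square), "cx", "cy" (the principal point, pixels), "R" (3x3) and "t" (3): a world point X has camera coordinates R X + t. Camera axes: x right, y down, z forward; pixel columns grow to the right and rows downward; lengths in m; the calibration is good to about 2 mm. A picture is of the moment at which its call begins: read the wrist's pose just before it. get_calibration takes no time and is no camera call; for the wrist camera it gives the pose at the moment of the call.
A pose or a line that the arm cannot do raises arm.MotionError and nothing moves.
- arm.close_job(): hands the job in; it is judged then, once.
Trained networks look in the newest picture that a camera, given by its name, has taken for a name from the list of things; names that differ only in an ending like _2 or _b are one class to them, and where a whole thing is asked for, a point or a joint stands for the part that bears it (a point fixed in the world has none). Each returns a list of dicts, best first, with "score" (0 to 1); they miss things now and then, are a little off and sometimes report something else, mostly with a low value. They report only what shows in the picture. A call takes as long as a camera call. They do not tell look-alikes from the thing itself.
- cams.look_for(camera, name): "position" ([column, row] in pixels, amid what is visible of it).
- cams.silhouettes(camera, name): "region" (384x512 bool, what is visible of it) and "position" ([column, row] in pixels, amid what is visible of it).
- cams.tip_of(camera, name): "position" ([column, row] in pixels: a listed point, or the origin of a listed thing).
Readings, each from a call of its own:
- telemetry.current_clock(): time.
- telemetry.current_qpos(): joint angles.
- telemetry.current_qvel(): joint speeds.
- telemetry.current_joint_efforts(): joint torques, N m.
- telemetry.current_position(): TCP position.
- telemetry.current_tool_rot(): TCP orientation.
- telemetry.current_ft_force(): force on the tool from outside, world axes, zero at the start.
- telemetry.current_moment(): the same for the moment, N m.
- telemetry.current_grip_width(): finger opening in m.
- telemetry.current_grasp_force(): force on a finger pad.
Only numpy, scipy, OpenCV 4.12 (cv2) and the standard library are available. Lean on these libraries where they do the work, as an engineer would, in place of code of your own. Each camera call takes 0.05 s, during which the arm holds its last target. There are 200 camera calls.

TASK

Take the worm-drive band clamp from the bench and slide it over the barbed suction stub of the red machine until it sits fully home against the stub's flange, without ramming it. Then turn its thumb key clockwise until the clamp is snug, not crushing tight: stop when turning it takes about 0.2 N m more than it did running free. Let go, and leave the other things on the bench where they are.

Things in the scene. Friction and masses are not known exactly. Their poses are not given: they have to be found in the camera images.
- clamp: Plain steel worm-drive band clamp, 0.25 kg, standing on the bench, 79 mm high with its key. Origin at the underside, below the bore's centre; z up, y along the bore. Band: bore 42 mm, outside 47 mm, 24 mm wide. Worm housing: upright block beside the band at x 24 to 52 mm, 24 mm wide in y, 50 mm high; grip it across y at about x 42 mm, z 34 mm, the fingers straddling the key.
- clamp_bore (a point): Centre of the clamp's bore, 24 mm above its underside; y is the bore axis, the band reaches 12 mm either way along it. The clamp fits either way round.
- key (a joint): Turn of the thumb key, rad, 0 to 0.25 at the start; it grows clockwise seen from above, which tightens. A stiff screw that stays where it is left: 0.3 N m turns it free (less is felt when paused). Each radian drives both shoes 7 mm towards the bore's centre. They touch the sleeve somewhere between 0.6 and 1.3 rad, different each time, and are snug some 0.17 rad later.
- key_grip (a point): Point on the key's upright axis, 68.5 mm above the clamp's underside, 40 mm in x from the bore axis. The key is an upright flat steel blade 22 mm long (this point's x), 9 mm thick (y), from 10 mm above this point to 14 mm below; the housing's top is 18 mm below. The axes turn with the key.
- shoe_a: One of two small steel shoes inside the band (10 x 12 mm face), on the housing side; spring-backed, driven inwards by the key against the sleeve. Once touching, the key's torque grows by 0.014 N m for each newton on a shoe. Snug is 14 N a shoe: 0.2 N m above free running; under 8 N is loose, over 20 N too tight, 30 N crushes the sleeve.
- shoe_b: The other shoe, on the side away from the housing; both close together and press alike. Turn in equal small steps when judging the rise in torque: what is felt of the screw's own friction at a standstill depends on how it was moved.
- machine: Corner of a red machine, fixed: plate x -100 to 100, y -120 to 170 mm, top 20 mm above the bench, with a red duct block 125 mm high at y 95 to 165 mm and a 40 mm pipe from it to the stub. Origin on the bench below the stub's flange face; z up; the stub points along -y. A clamp standing on the plate has its bore at the stub's height.
- stub: Level barbed steel stub pointing along its -y. Origin on its axis at the flange face, 24 mm above the plate. Barb 40 mm diameter, tapering from y -24 to a 27 mm nose at -39.5 mm. Behind it, y -19 to -5 mm, a groove with a dark sleeve, 27 to 37 mm wide, different each time. Flange 48 mm: the clamp is home when its band touches it, bore centre at y = -12 mm. Over 35 N of pushing is ramming.
- screwdriver: Loose screwdriver, 200 mm, black handle; to be left alone.
- star_knob: Loose black star knob, 50 mm across, 31 mm high; to be left alone.
- collar: Loose dark steel collar lying flat, 34 mm outside, 22 mm hole, 14 mm high, much smaller than the clamp and without key; to be left alone.
- gauge: Green dial thickness gauge, about 195 mm high, base 70 x 100 mm; to be left alone.
Mind the look-alikes: they are no part of the job. What is meant by the clamp is not green or turquoise, and is the smaller of those in its own colour.

How it is judged:
By the outcome, as a careful person would: the job done as asked, in the order asked, and still so for the second after the job is handed in, with the robot touching nothing.
It also fails if it takes over 61 s, if anything falls off the work surface, if the arm or the gripper's body presses on something with over 40 N, if the wrist force passes 120 N, or if a joint passes its speed limit or range.

## Working session

There is one attempt and no reset: what is moved stays moved. The work goes in short steps, each a Python script; the robot and the scene stay as the last script left them, time stands still between calls to the robot, and variables do not carry over. Pictures are saved under pics/ and viewed, at most 10 in all, crops included, and the job is handed in when it is done.

```bash
ls; mkdir -p pics; python3 - <<'E'
from bench import arm,cams,telemetry
import cv2,numpy as np
print(arm.tcp_to_tips, telemetry.current_clock())
for c in ["scene","top"]:
    im=cams.snapshot(c); cv2.imwrite(f"pics/{c}0.png",im[:,:,::-1])
    k=cams.get_calibration(c); print(c,{a:np.round(b,4).tolist() for a,b in k.items() if not isinstance(b,str)})
    for n in ["clamp","clamp_bore","key_grip","stub","machine"]:
        print(n,[(np.round(d["position"]).tolist(),round(d["score"],2)) for d in cams.tip_of(c,n)][:4])
E
```

```text
pics
0.014 0.0
scene {'vfov': 52.4315, 'cx': 255.783, 'cy': 186.7704, 'R': [[0.7912, 0.6116, 0.0018], [0.3601, -0.4635, -0.8097], [-0.4944, 0.6412, -0.5869]], 't': [-0.4084, -0.1601, 1.517]}
clamp [([142.0, 227.0], 0.87), ([114.0, 292.0], 0.83), ([183.0, 235.0], 0.78), ([189.0, 202.0], 0.63)]
clamp_bore [([113.0, 282.0], 0.93), ([185.0, 233.0], 0.84), ([188.0, 194.0], 0.81), ([143.0, 220.0], 0.72)]
key_grip [([89.0, 265.0], 0.62), ([176.0, 186.0], 0.51), ([116.0, 203.0], 0.46), ([187.0, 225.0], 0.44)]
stub [([277.0, 166.0], 0.75)]
machine [([273.0, 173.0], 0.89)]
top {'vfov': 43.7659, 'cx': 260.6877, 'cy': 195.1818, 'R': [[-0.0072, -0.9999, 0.0131], [-0.9863, 0.0049, -0.1651], [0.165, -0.0141, -0.9862]], 't': [-0.0336, 0.5609, 1.4831]}
clamp [([409.0, 221.0], 0.74), ([301.0, 255.0], 0.7), ([336.0, 221.0], 0.59), ([347.0, 256.0], 0.56)]
clamp_bore [([353.0, 258.0], 0.74), ([410.0, 219.0], 0.67), ([299.0, 253.0], 0.58), ([338.0, 222.0], 0.57)]
key_grip [([422.0, 231.0], 0.63), ([370.0, 268.0], 0.61), ([337.0, 209.0], 0.56), ([314.0, 257.0], 0.51)]
stub []
machine [([208.0, 218.0], 0.84)]
```

```bash
python3 - <<'E'
import cv2
a=cv2.imread("pics/scene0.png");b=cv2.imread("pics/top0.png")
cv2.imwrite("pics/s1.png",cv2.resize(a[130:330,60:330],None,fx=2.9,fy=2.9,interpolation=3))
cv2.imwrite("pics/t1.png",cv2.resize(b[130:310,170:460],None,fx=2.7,fy=2.7,interpolation=3))
E
```

```text
(no output)
```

View pics/s1.png

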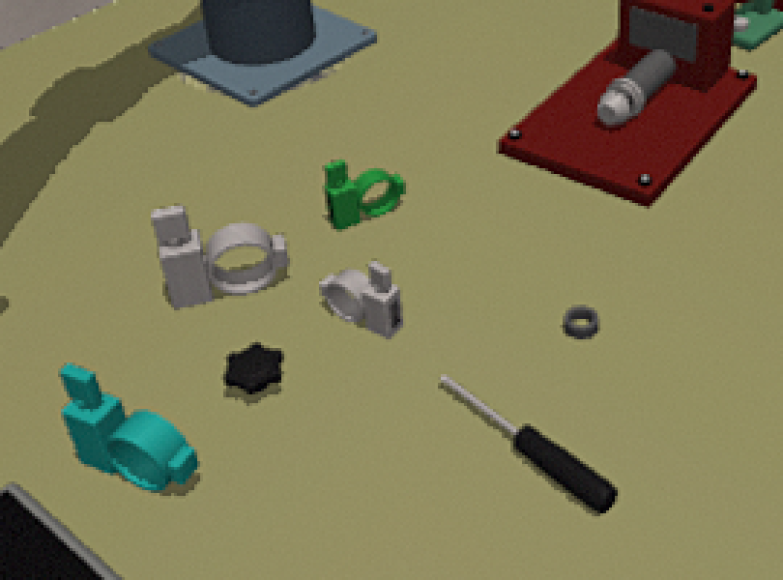

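View pics/t1.png

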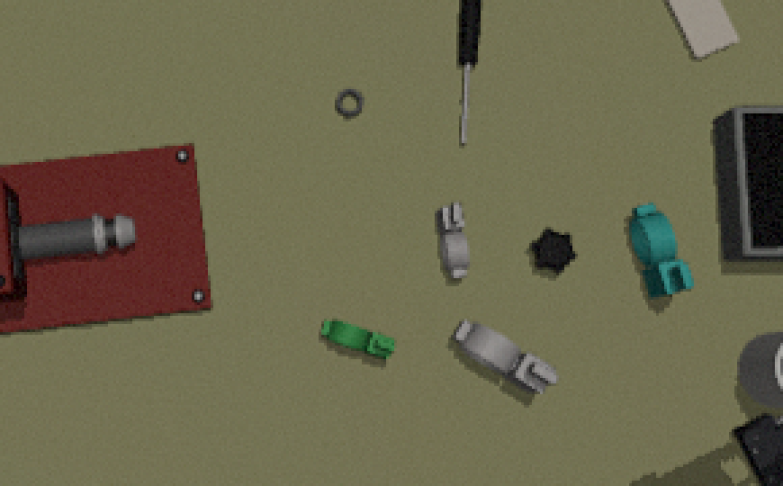

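The target is the small plain grey clamp: top (337,220), scene (184,233). Its housing faces +x. The big grey, green and turquoise ones are look-alikes. Next I triangulate, then look with the wrist camera.

```bash
cat > h.py <<'E'
from bench import arm,cams,telemetry,command_gripper
import cv2,numpy as np
from scipy.optimize import least_squares
def proj(k,X):
    f=192/np.tan(np.radians(k["vfov"])/2); c=np.asarray(k["R"])@np.asarray(X,float)+np.asarray(k["t"])
    return np.array([k["cx"]+f*c[0]/c[2],k["cy"]+f*c[1]/c[2]])
def tri(obs,x0=(0.5,-.3,.03)):
    return least_squares(lambda X:np.concatenate([proj(k,X)-p for k,p in obs]),x0)
def tips(c,n,m=4): return [(np.round(d["position"],1).tolist(),round(d["score"],2)) for d in cams.tip_of(c,n)][:m]
E
python3 - <<'E'
from h import *
S=cams.get_calibration("scene");T=cams.get_calibration("top")
for n,s,t in [("clamp",(183,235),(336,221)),("bore",(185,233),(338,222)),("key",(187,225),(337,209)),("machine",(273,173),(208,218))]:
    r=tri([(S,s),(T,t)]);print(n,r.x.round(4),r.cost.round(1))
k=cams.get_calibration("wrist"); R=np.array(k["R"]);print(k["vfov"],k["cx"],k["cy"],"campos",-R.T@k["t"],R.round(3).tolist())
print(telemetry.current_position(),telemetry.current_tool_rot())
E
```

```text
clamp [ 0.4792 -0.2833  0.0108] 0.3
bore [ 0.48   -0.2829  0.018 ] 2.7
key [ 0.5077 -0.2827  0.0635] 4.6
machine [0.4917 0.1334 0.0042] 0.4
60.742202780674354 256.97776793064963 190.92201883185865 campos [ 0.34729951 -0.55457829  0.38433721] [[0.424, -0.906, 0.0], [-0.862, -0.403, 0.306], [-0.277, -0.13, -0.952]]
[ 0.27555281 -0.58866858  0.25270918] [-3.14153954e+00  3.59608734e-05  4.37862238e-01]
```

```bash
cat > see.py <<'E'
from h import *
import pickle
D=[]
def look(pos,names,tag,yaw=0):
    arm.reach(pos,[np.pi,0,yaw]); arm.hold(0.15)
    k=cams.get_calibration("wrist"); im=cams.snapshot("wrist"); cv2.imwrite(f"pics/{tag}.png",im[:,:,::-1])
    d={n:tips("wrist",n) for n in names}; D.append((tag,k,d)); print(tag,d,telemetry.current_clock())
C=["clamp","clamp_bore","key_grip"];M=["stub","machine"]
look([0.48,-0.283,0.2],C,"w1"); look([0.53,-0.24,0.24],C,"w2")
look([0.49,0.07,0.2],M,"w3"); look([0.53,0.10,0.26],M,"w4")
pickle.dump(D,open("D.pkl","wb"))
p=[cv2.imread(f"pics/w{i}.png") for i in (1,2,3,4)]
cv2.imwrite("pics/w.png",cv2.resize(np.vstack([np.hstack(p[:2]),np.hstack(p[2:])]),(800,600),interpolation=cv2.INTER_AREA))
E
python3 see.py
```

```text
w1 {'clamp': [([289.4, 268.4], 0.81), ([490.0, 161.2], 0.72), ([259.3, 170.9], 0.57)], 'clamp_bore': [([511.0, 165.0], 0.68), ([259.2, 176.7], 0.56)], 'key_grip': [([162.3, 303.6], 0.89), ([350.1, 356.7], 0.85), ([252.3, 147.0], 0.69)]} 2.3417
w2 {'clamp': [([295.5, 201.1], 0.96), ([492.6, 191.7], 0.95), ([193.0, 273.9], 0.64), ([320.0, 284.1], 0.58)], 'clamp_bore': [([327.6, 302.1], 0.79), ([299.3, 210.9], 0.66), ([188.7, 284.9], 0.65)], 'key_grip': [([379.0, 363.7], 0.65), ([295.6, 190.9], 0.57)]} 3.1
w3 {'stub': [([186.7, 171.6], 0.58)], 'machine': [([196.1, 162.9], 0.78)]} 4.6
w4 {'stub': [([228.4, 191.4], 0.9)], 'machine': [([229.8, 183.3], 0.63)]} 5.3083
```

View pics/w.png

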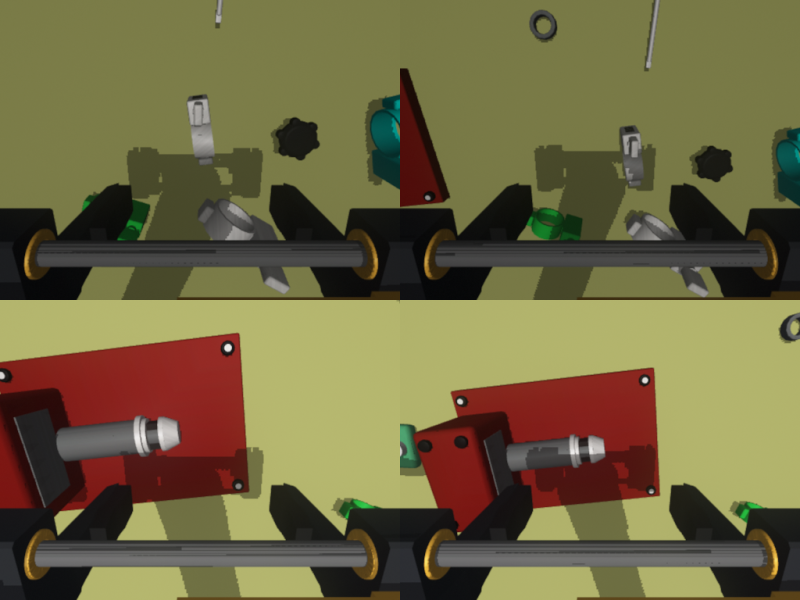

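The target clamp is at w1 (200,130 in its quarter) with its key slot at the top. The stub nose is at w3 (180,433 in the mosaic), pointing right. Now I refine both poses by fits and overlay the models.

```bash
cat > fit.py <<'E'
from h import *
import pickle
from scipy.optimize import minimize
D=pickle.load(open("D.pkl","rb")); K={t:k for t,k,_ in D}; I={t:cv2.imread(f"pics/{t}.png") for t in K}
def W(p,X,z0=0):  # p=(x,y,yaw)
    c,s=np.cos(p[2]),np.sin(p[2]); X=np.atleast_2d(X); return np.c_[p[0]+c*X[:,0]-s*X[:,1],p[1]+s*X[:,0]+c*X[:,1],X[:,2]+z0]
def P(k,X): return np.array([proj(k,x) for x in X])
def box(x0,x1,y0,y1,z0,z1): return np.array([[x,y,z] for x in(x0,x1) for y in(y0,y1) for z in(z0,z1)])/1000
a=np.linspace(0,2*np.pi,40)
def cyl(r,y,zc): return np.c_[r*np.cos(a),0*a+y,zc+r*np.sin(a)]/1000
parts=[box(24,52,-12,12,0,50),box(29,51,-4.5,4.5,54.5,78.5),np.vstack([cyl(23.5,-12,24),cyl(23.5,12,24)])]
def mask(k,p,lug):
    m=np.zeros((384*4,512*4),np.uint8)
    for q in parts+[box(-23-lug[0],-20,-lug[1],lug[1],24-lug[2],24+lug[2])]:
        cv2.fillConvexPoly(m,cv2.convexHull(np.round(P(k,W(p,q))*4).astype(np.int32)),1)
    return cv2.resize(m.astype(np.float32),(512,384),interpolation=cv2.INTER_AREA)
obs={}
for t,c in(("w1",(256,166)),("w2",(296,200))):
    im=I[t].astype(int); m=((im[:,:,0]>0.88*im[:,:,2])&(im[:,:,2]>40)).astype(np.uint8)
    n,l,st,ce=cv2.connectedComponentsWithStats(m)
    j=1+np.argmin([np.hypot(*(ce[i]-c)) if st[i,4]>200 else 1e9 for i in range(1,n)]); print(t,st[j],ce[j])
    o=np.zeros((384,512),np.uint8); cv2.drawContours(o,cv2.findContours((l==j).astype(np.uint8),0,1)[0],-1,1,-1); obs[t]=o.astype(np.float32)
f=lambda v:sum(np.abs(mask(K[t],[v[0],v[1],v[2]],v[3:]*1000)-obs[t]).sum() for t in obs)
best=min((minimize(f,[.48,-.283,y,.010,.006,.006],method="Nelder-Mead",options=dict(initial_simplex=np.array([.48,-.283,y,.010,.006,.006])+np.vstack([np.zeros(6),np.diag([.005,.005,.1,.004,.003,.003])]),maxiter=400)) for y in(0,.1,-.1)),key=lambda r:r.fun)
c=best.x;print("clamp",c.round(4),best.fun,[o.sum() for o in obs.values()])
# machine from plate edges
R=[]
red={t:((I[t][:,:,2].astype(int)>2.2*I[t][:,:,1])&(I[t][:,:,2]>25)) for t in("w3","w4")}
for t in red:
    k=K[t]; cn=P(k,W([.492,.133,.08],np.array([[.1,-.12,.02],[-.1,-.12,.02],[.1,.17,.02]])))
    A,B=cn[0],cn[1]
    for r in range(int(A[1])+12,int(B[1])-25,3):
        q=np.where(red[t][r])[0]; R.append((t,0,(q.max()+1-.5,r)))
    for x in range(int(max(cn[2][0],0))+(45 if t=="w4" else 15),int(A[0])-12,4):
        q=np.where(red[t][:,x])[0]; R.append((t,1,(x,q.min()-.5)))
def res(p):
    o=[]
    for t in red:
        cn=P(K[t],W(p,np.array([[.1,-.12,.02],[-.1,-.12,.02],[.1,.17,.02]])))
        for e in(0,1):
            d=cn[1+e]-cn[0]; n=np.array([-d[1],d[0]])/np.hypot(*d)
            o+=[(np.array(q)-cn[0])@n for tt,ee,q in R if tt==t and ee==e]
    return np.array(o)
r=least_squares(res,[.492,.133,.08],loss="soft_l1"); m=r.x; print("machine",m.round(4),"rms",np.abs(res(m)).mean(),len(R))
print("stub nets",[proj(K[t],W(m,[[0,0,.044]])[0]).round(1) for t in red])
out=[]
for t in K:
    im=cv2.resize(I[t],None,fx=4,fy=4,interpolation=3)
    def dr(X,col,p): cv2.polylines(im,[np.round(P(K[t],W(p,X))*4+1.5).astype(np.int32)],True,col,1)
    if t in obs:
        for q in parts[:2]: dr(q[[1,3,7,5]],(0,0,255),c[:3])
        dr(cyl(23.5,-12,24),(255,0,0),c[:3]);dr(cyl(23.5,12,24),(255,0,0),c[:3]); x,y=P(K[t],W(c[:3],[[.02,0,.03]]))[0]
    else:
        for rr,yy in((24,0),(20,-24),(13.5,-39.5)): dr(cyl(rr,yy,44),(0,255,0),m)
        x,y=P(K[t],W(m,[[0,-.02,.04]]))[0]
    x,y=int(4*x),int(4*y); out.append(im[max(0,y-150):y+150,max(0,x-200):x+200][:300,:400])
cv2.imwrite("pics/ov.png",np.vstack([np.hstack(out[:2]),np.hstack(out[2:])]))
pickle.dump((c[:3],m),open("P.pkl","wb"))
E
python3 fit.py
```

```text
w1 [ 239  122   35   89 2153] [257.05666512 165.28425453]
w2 [ 282  161   29   77 1613] [297.08865468 199.50092994]
clamp [ 0.4708 -0.2871  0.1364  0.006   0.0083  0.0065] 381.1875 [np.float32(2153.0), np.float32(1613.0)]
machine [0.4934 0.1348 0.1101] rms 0.284365731345026 222
stub nets [array([184.3, 174.3]), array([225. , 193.2])]
```

View pics/ov.png

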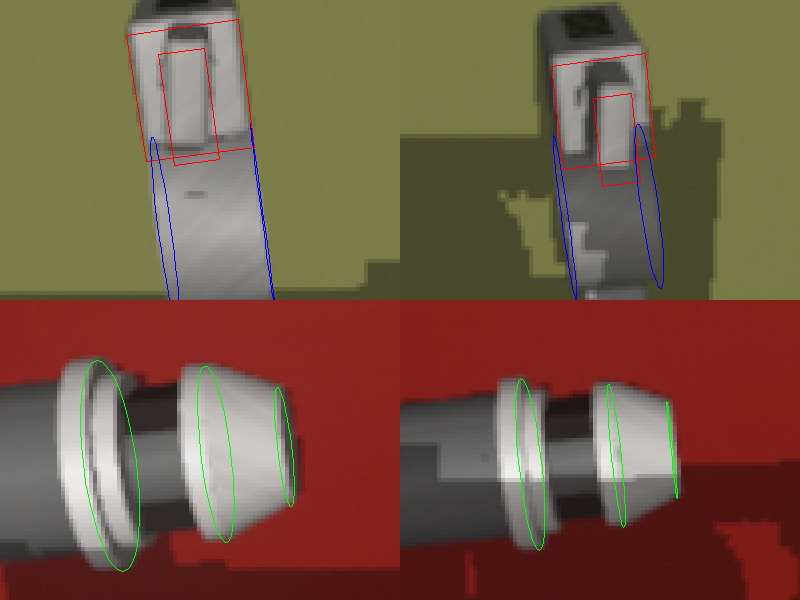

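```bash
sed -i 's/(im\[:,:,2\]>40)/(im[:,:,2]>8)/; s/0.88\*im\[:,:,2\]/0.85*im[:,:,2]/; s/x,y=P(K\[t\],W(c\[:3\],\[\[.02,0,.03\]\]))\[0\]/x,y=P(K[t],W(c[:3],[[.02,0,.03]]))[0]; im[cv2.resize(cv2.morphologyEx(obs[t].astype(np.uint8),cv2.MORPH_GRADIENT,np.ones((2,2),np.uint8)),None,fx=4,fy=4,interpolation=0)>0]=(0,255,255)/; s/y-150):y+150/y-190):y+190/; s/\[:300,:400\]/[:380,:400]/;s/np.vstack(\[np.hstack(out\[:2\]),np.hstack(out\[2:\])\])/np.hstack(out[:2])/' fit.py; sed -i 's/^pickle.dump/print([(t,[proj(K[t],W(c[:3],[q])[0]).round(1).tolist() for q in ([.04,0,.0685],[0,0,.024])]) for t in obs]);pickle.dump/' fit.py; sed -i 's/ov.png/ov2.png/' fit.py; python3 fit.py
```

```text
w1 [ 239  121   36   91 2197] [257.07737824 165.17296313]
w2 [ 282  161   30   78 1668] [297.03177458 199.34172662]
clamp [ 0.4719 -0.2868  0.1301  0.0081  0.0083  0.0045] 316.1875 [np.float32(2197.0), np.float32(1668.0)]
machine [0.4934 0.1348 0.1101] rms 0.284365731345026 222
stub nets [array([184.3, 174.3]), array([225. , 193.2])]
[('w1', [[253.8, 146.9], [259.8, 179.2]]), ('w2', [[299.3, 189.6], [297.7, 211.0]])]
```

View pics/ov2.png

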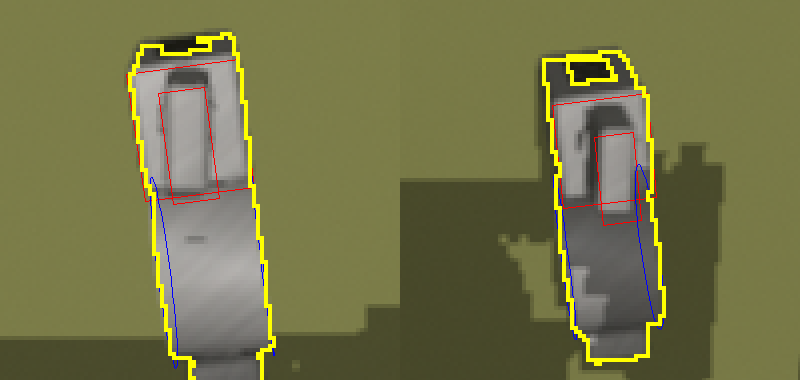

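```bash
cat > g.py <<'E'
from h import *
import pickle
c,m=pickle.load(open("P.pkl","rb")); c[0]+=.0015; c[2]=.125
def at(p,x,y): return np.array([p[0]+np.cos(p[2])*x-np.sin(p[2])*y,p[1]+np.sin(p[2])*x+np.cos(p[2])*y])
def st(): print("t",telemetry.current_clock(),"pos",np.round(telemetry.current_position(),4),"F",np.round(telemetry.current_ft_force(),2),"M",np.round(telemetry.current_moment(),3),"w",round(telemetry.current_grip_width(),4))
E
python3 - <<'E'
from g import *
p=at(c,.042,0); 
print(p, [np.round(arm.ik([*at(m,.04,-.012),.1],[np.pi,0,m[2]+d]),2) if arm.ik([*at(m,.04,-.012),.1],[np.pi,0,m[2]+d]) is not None else None for d in(0,-1.6,-2)])
command_gripper(.07,40)
arm.reach([*p,.15],[np.pi,0,c[2]]); st()
arm.move_linear([*p,.095],.15)
print(arm.move_linear([*p,.033],.06,max_force=5)); st()
command_gripper(.015,40); arm.hold(.2); st()
print(arm.move_linear([*p,.06],.08)); arm.hold(.2); st()
s=at(m,.042,-.085)
arm.move_linear([*s,.08],.25,attitude=[np.pi,0,m[2]]);arm.hold(.2);st()
cv2.imwrite("pics/held.png",np.hstack([cams.snapshot("wrist")[:,:,::-1][:, 56:456],cv2.resize(cams.snapshot("scene")[120:260,200:340],(384,384),interpolation=2)[:,:,::-1]]))
E
```

```text
[ 0.51511367 -0.28153362] [array([-0.21,  0.59, -0.14,  1.9 ,  0.13,  0.66, -1.89]), array([-0.95,  0.8 ,  0.9 ,  1.95, -0.85,  0.84, -2.64]), array([ 0.44,  0.89, -1.08,  1.87,  0.95,  1.01,  1.76])]
t 7.2417 pos [ 0.5161 -0.28    0.1503] F [ 0.15  0.06 -0.29] M [0.042 0.004 0.043] w 0.0704
False
t 8.9417 pos [ 0.5154 -0.2817  0.0334] F [-0.45  0.47  0.48] M [ 0.009  0.002 -0.018] w 0.0702
t 9.9 pos [ 0.5151 -0.2815  0.033 ] F [-0.36  0.35  0.88] M [0.024 0.05  0.072] w 0.0239
False
t 10.5833 pos [ 0.5148 -0.2814  0.0596] F [ 0.81  0.15 -2.54] M [ 0.001 -0.054 -0.011] w 0.0238
t 12.2833 pos [0.5444 0.0538 0.0799] F [ 0.64  0.01 -2.63] M [ 0.071 -0.049 -0.034] w 0.0238
```

View pics/held.png

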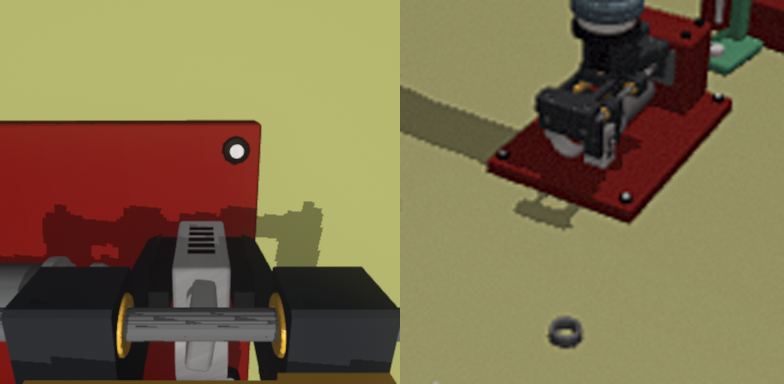

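Held well: the clamp's outer +x housing face is visible, with its bottom edge at row ~222 and top edge at row ~268. I use that to find the grip offset in x.

```bash
python3 - <<'E'
from g import *
k=cams.get_calibration("wrist"); t=np.array(telemetry.current_position()); 
u=np.array([np.cos(m[2]),np.sin(m[2]),0])
for e in(-3,0,3):
    print(e,[proj(k,t+u*(.010+e/1000)+[0,0,z-.033]).round(1) for z in(0,.05)])
im=cv2.imread("pics/held.png"); print(im[210:285:1,200].sum(1).tolist())
E
```

```text
-3 [array([257.6, 224.7]), array([257.9, 275.1])]
0 [array([257.6, 219.6]), array([257.9, 268.5])]
3 [array([257.6, 214.4]), array([257.9, 261.8])]
[191, 190, 153, 119, 117, 120, 119, 118, 121, 121, 142, 245, 293, 294, 294, 279, 241, 142, 47, 87, 234, 254, 142, 45, 53, 225, 302, 203, 72, 51, 75, 192, 242, 154, 50, 48, 74, 193, 244, 168, 64, 50, 53, 147, 223, 247, 245, 246, 248, 245, 247, 248, 247, 246, 247, 249, 257, 284, 331, 371, 396, 409, 411, 414, 412, 416, 414, 413, 411, 332, 242, 237, 234, 235, 236]
```

Grip offset is about 0 mm. Now lower onto the plate, then approach the stub under force watch.

```bash
python3 - <<'E'
from g import *
s=at(m,.042,-.085); arm.hold(.1)
print(arm.move_linear([*s,.047],.03,max_force=4)); arm.hold(.1); st()
z=telemetry.current_position()[2]+.0005; print("z",z)
open("z.txt","w").write(str(z))
arm.move_linear([*s,z],.02); arm.hold(.2); st()
for y in(-.055,-.047,-.042,-.037):
    hit=arm.move_linear([*at(m,.042,y),z],.03,max_force=8); print(y,hit); st()
    if hit: break
E
```

```text
True
t 13.425 pos [0.5443 0.0549 0.0529] F [-0.73  0.23  4.93] M [-0.056  0.187 -0.002] w 0.0238
z 0.05342878414111653
t 13.875 pos [0.5443 0.0549 0.0532] F [ 0.11  0.1  -3.09] M [ 0.091 -0.045 -0.024] w 0.0238
-0.055 False
t 15.025 pos [0.5412 0.0844 0.0534] F [ 0.19 -0.48 -2.4 ] M [ 0.025 -0.057 -0.027] w 0.024
-0.047 False
t 15.4417 pos [0.5403 0.093  0.0534] F [ 0.25  0.8  -2.03] M [ 0.002 -0.069  0.022] w 0.0234
-0.042 False
t 15.7583 pos [0.5397 0.098  0.0534] F [ 0.32  0.19 -2.89] M [0.045 0.011 0.015] w 0.0234
-0.037 False
t 16.075 pos [0.5392 0.103  0.0534] F [ 0.27 -0.33 -2.88] M [-0.031 -0.017 -0.025] w 0.0234
```

```bash
python3 - <<'E'
from g import *
z=float(open("z.txt").read())
for y in(-.032,-.027,-.022,-.017,-.013,-.007):
    hit=arm.move_linear([*at(m,.042,y),z],.02,max_force=8); print(y,hit); st()
    if hit: break
arm.hold(.2); st()
E
```

```text
-0.032 False
t 16.475 pos [0.5386 0.1078 0.0534] F [ 0.96 -0.12 -2.9 ] M [0.053 0.006 0.016] w 0.0235
-0.027 False
t 16.875 pos [0.5381 0.1127 0.0534] F [-0.8  -0.97 -2.15] M [ 0.022 -0.013 -0.039] w 0.0238
-0.022 False
t 17.275 pos [0.5375 0.1177 0.0534] F [-0.64  0.22 -2.53] M [ 0.093 -0.02  -0.008] w 0.0238
-0.017 False
t 17.675 pos [0.537  0.1227 0.0534] F [-0.81 -0.77 -1.89] M [ 0.048 -0.037  0.026] w 0.0234
-0.013 False
t 18.025 pos [0.5366 0.1261 0.0534] F [-0.38 -1.35 -1.85] M [-0.354 -0.051  0.066] w 0.0236
-0.007 True
t 18.2583 pos [0.5362 0.1259 0.053 ] F [ 1.1  -1.3   2.32] M [-0.27  -0.377  0.001] w 0.0237
t 18.4583 pos [0.5363 0.1259 0.053 ] F [-0.46 -1.17  3.23] M [ 0.014 -0.016  0.032] w 0.0235
```

```bash
cat >> g.py <<'E'
def loc():
    d=np.array(telemetry.current_position())[:2]-m[:2]; C,S=np.cos(m[2]),np.sin(m[2]); print("local mm",np.round([1e3*(C*d[0]+S*d[1]),1e3*(-S*d[0]+C*d[1])],2))
E
python3 - <<'E'
from g import *
z=float(open("z.txt").read())
loc()
arm.move_linear([*at(m,.042,-.0155),z],.02); arm.hold(.2); st(); loc()
print(arm.move_linear([*at(m,.042,-.004),z],.01,max_force=12)); st(); loc(); arm.hold(.2); st();loc()
arm.hold(.05); cv2.imwrite("pics/ins.png",cv2.resize(cams.snapshot("top")[180:250,180:280],(800,560),interpolation=2)[:,:,::-1])
E
```

```text
local mm [ 41.65 -13.55]
t 18.9083 pos [0.5365 0.1239 0.0532] F [ 0.47  0.65 -2.72] M [0.055 0.006 0.021] w 0.0235
local mm [ 41.69 -15.51]
True
t 19.6083 pos [0.5363 0.1257 0.053 ] F [ 0.53 -2.28  2.09] M [-0.313 -0.177  0.065] w 0.0236
local mm [ 41.65 -13.75]
t 19.8083 pos [0.5363 0.1257 0.053 ] F [ 0.92 -1.04  2.99] M [-0.245 -0.109 -0.005] w 0.0238
local mm [ 41.65 -13.72]
```

View pics/ins.png

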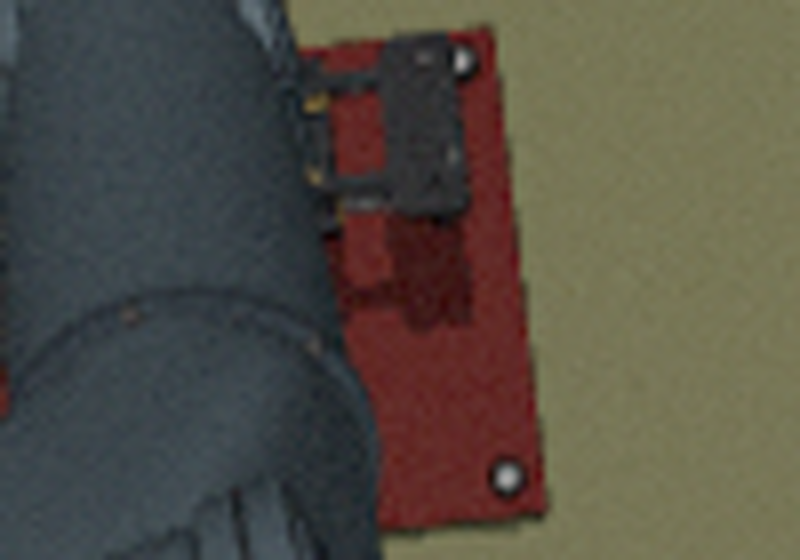

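```bash
python3 - <<'E'
from g import *
z=float(open("z.txt").read())
command_gripper(.05); arm.hold(.1); st()
p=np.array(telemetry.current_position())
arm.move_linear([p[0],p[1],.16],.12); 
q=[*at(m,.06,-.02),.2]
print(np.round(telemetry.current_qpos(),2))
for y in (m[2]+np.pi,m[2]-np.pi,m[2]): print(arm.ik(q,[np.pi,0,y]))
arm.reach(q,[np.pi,0,m[2]+np.pi]); arm.hold(.15); st()
import pickle
k=cams.get_calibration("wrist"); im=cams.snapshot("wrist"); cv2.imwrite("pics/v.png",im[:,:,::-1]); pickle.dump(k,open("v.pkl","wb"))
cl=[tips("wrist",n) for n in("clamp_bore","key_grip","stub")];print(cl)
print([proj(k,[*at(m,x,y),zz]).round(1).tolist() for x,y,zz in((0,-.012,.044),(.04,-.012,.0885),(0,0,.044))])
x,y=proj(k,[*at(m,.02,-.01),.05]).astype(int)
im=cv2.resize(im,None,fx=4,fy=4,interpolation=3)[:,:,::-1].copy()
a=np.linspace(0,2*np.pi,40)
for r,yy,c_ in((.0235,0,(0,255,0)),(.0235,-.024,(0,255,0)),(.024,0,(255,0,0))):
    cv2.polylines(im,[np.array([proj(k,[*at(m,r*np.cos(t),yy),.044+r*np.sin(t)])*4+1.5 for t in a]).astype(np.int32)],True,c_,1)
cv2.imwrite("pics/v4.png",im[max(0,4*y-280):4*y+280,max(0,4*x-380):4*x+380])
E
```

```text
t 20.5667 pos [0.5357 0.1257 0.0525] F [-0.58  0.01  0.41] M [ 0.031 -0.034 -0.027] w 0.0497
[-0.35  0.49  0.04  1.88 -0.02  0.78 -1.76]
[ 0.45032912  0.72126097 -1.07494515  1.76278318  0.70890079  1.10213331
  0.81508028]
[ 0.45032912  0.72126097 -1.07494515  1.76278318  0.70890079  1.10213331
  0.81508028]
[-0.3264175   0.4607954   0.04159964  1.8082145  -0.02413422  0.87307079
 -1.73433085]
t 23.9583 pos [0.5551 0.1216 0.1999] F [0.29 0.38 0.98] M [ 0.09  -0.089 -0.023] w 0.0503
[[([264.3, 109.2], 0.92)], [([264.3, 169.7], 0.8), ([280.3, 112.9], 0.43), ([265.1, 111.5], 0.39)], [([280.4, 108.1], 0.83)]]
[[265.9, 110.0], [266.9, 168.1], [279.9, 110.0]]
```

View pics/v4.png

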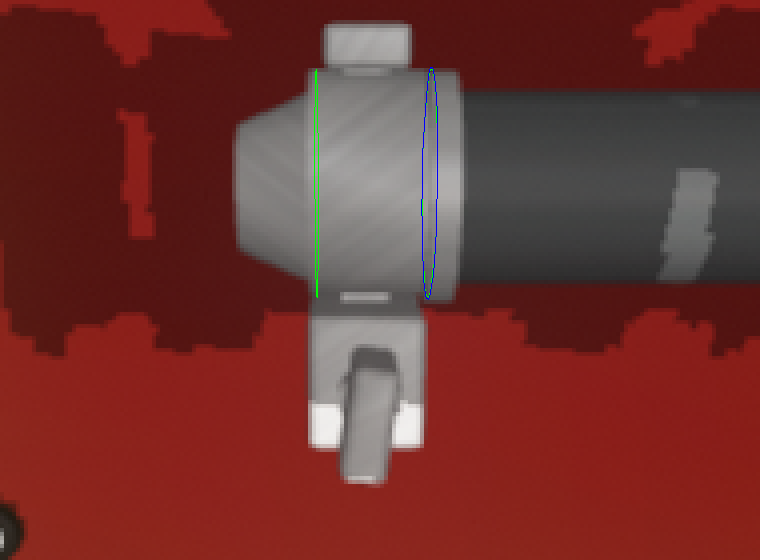

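The clamp is seated: no gap at the flange, and the nose showing is about 15.8 mm against 15.5 mm nominal. The key is about 0.1 rad clockwise. Next I grip the key, nudge towards the flange and start turning.

```bash
cat > k.py <<'E'
from g import *
Y0=m[2]+np.pi-.1
def meas(n=12):
    a=[]
    for _ in range(n): arm.hold(.02); a.append([telemetry.current_moment()[2],telemetry.current_joint_efforts()[6],*telemetry.current_ft_force()])
    return np.array(a).mean(0).round(3),np.array(a).std(0).round(3)
def turn(pos,a): arm.reach(pos,[np.pi,0,Y0-a])
E
python3 - <<'E'
from k import *
p=at(m,.0397,-.0137)
command_gripper(.03,60)
arm.reach([*p,.12],[np.pi,0,Y0]); print(arm.move_linear([*p,.0875],.06,max_force=5)); st();print(meas())
command_gripper(.004,60); arm.hold(.1); st()
t=np.array(telemetry.current_position()); 
d=at(m,0,.004)-m[:2]
print(arm.move_linear([*(p+d),.0875],.01,max_force=5)); st(); loc()
P=np.array(telemetry.current_position()); np.save("P.npy",P)
print(np.round(telemetry.current_qpos(),2), meas(8))
for a in(.05,.1,.15): turn(P,a); print(a,*meas(8),telemetry.current_clock())
print(np.round(telemetry.current_tool_rot(),3), Y0)
E
```

```text
False
t 25.7583 pos [0.5344 0.1257 0.0875] F [-0.51  0.27  0.37] M [ 0.098 -0.174 -0.021] w 0.0299
(array([ 0.018,  0.   , -0.075, -0.184,  0.427]), array([0.032, 0.001, 0.455, 0.458, 0.374]))
t 26.5083 pos [0.5346 0.1256 0.0876] F [ 0.3  -0.5   0.48] M [ 0.104 -0.286 -0.06 ] w 0.0086
True
t 26.8 pos [0.5346 0.1261 0.0875] F [ 0.61 -0.8   5.21] M [-0.118 -0.118  0.04 ] w 0.0087
local mm [ 40.04 -13.15]
[ 0.35  0.82 -0.93  1.87  0.85  0.9   0.58] (array([ 0.025, -0.027, -0.292, -0.923,  5.387]), array([0.03 , 0.005, 0.422, 0.679, 0.421]))
0.05 [ 0.155 -0.187 -0.373 -2.49   4.777] [0.019 0.023 0.335 0.381 0.281] 27.3167
0.1 [ 0.157 -0.181 -0.916 -3.534  5.584] [0.027 0.024 0.311 0.339 0.364] 27.7
0.15 [ 0.168 -0.185 -0.655 -3.389  5.717] [0.029 0.022 0.515 0.624 0.17 ] 28.0833
[-3.141 -0.     3.004] 3.151703184372884
```

```bash
python3 - <<'E'
from k import *
P=np.load("P.npy"); B=[];a=.15
while a<1.25:
    a=round(a+.05,3); turn(P,a); v,s=meas(10); print(a,v,telemetry.current_clock())
    if a<=.45: B.append(v[0])
    elif v[0]-np.mean(B)>.10: break
print(np.mean(B)); st(); loc()
E
```

```text
0.2 [ 0.168 -0.182 -1.008 -3.425  5.596] 28.5
0.25 [ 0.171 -0.186 -0.997 -3.294  5.856] 28.9167
0.3 [ 0.162 -0.186 -1.067 -3.437  5.675] 29.3333
0.35 [ 0.164 -0.187 -1.089 -3.521  6.062] 29.75
0.4 [ 0.174 -0.187 -0.825 -3.949  5.86 ] 30.1667
0.45 [ 0.176 -0.187 -1.021 -3.431  5.98 ] 30.5833
0.5 [ 0.165 -0.185 -0.511 -3.147  5.83 ] 31.0
0.55 [ 0.179 -0.187 -0.823 -3.376  5.591] 31.4167
0.6 [ 0.16  -0.186 -0.956 -3.538  5.586] 31.8333
0.65 [ 0.178 -0.186 -0.774 -3.411  5.937] 32.25
0.7 [ 0.179 -0.186 -0.548 -3.322  5.808] 32.6667
0.75 [ 0.179 -0.185 -0.888 -3.424  5.663] 33.0833
0.8 [ 0.192 -0.184 -0.715 -3.482  5.606] 33.5
0.85 [ 0.175 -0.185 -0.709 -3.053  5.95 ] 33.9167
0.9 [ 0.179 -0.192 -0.831 -3.26   5.541] 34.3333
0.95 [ 0.211 -0.218 -0.873 -3.205  5.446] 34.75
1.0 [ 0.274 -0.265  0.733 -3.715  4.531] 35.1667
0.16916666666666666
t 35.1667 pos [0.5349 0.1259 0.0876] F [ 1.22 -3.95  4.67] M [-0.867 -0.31   0.309] w 0.0087
local mm [ 40.29 -13.41]
```

```bash
python3 - <<'E'
from k import *
P=np.load("P.npy")
turn(P,1.05); print(*meas(10)); st(); loc()
E
```

```text
[ 0.24  -0.255  2.767 -3.502  3.055] [0.022 0.02  0.546 0.321 0.434]
t 35.5833 pos [0.5351 0.126  0.0876] F [ 2.33 -3.93  2.62] M [-0.881 -0.796  0.251] w 0.0085
local mm [ 40.52 -13.36]
```

```bash
python3 - <<'E'
from k import *
P=np.load("P.npy")
print(np.round(telemetry.current_tool_rot(),3), Y0-1.05)
turn(P,1.10); print(*meas(10)); st(); loc(); print(np.round(telemetry.current_tool_rot(),3), Y0-1.1)
E
```

```text
[3.141 0.    2.103] 2.1017031843728837
[ 0.26  -0.282  3.318 -4.127  2.569] [0.035 0.018 0.501 0.521 0.411]
t 36.0 pos [0.5351 0.1259 0.0876] F [ 3.66 -4.61  2.84] M [-0.934 -0.816  0.249] w 0.0084
local mm [ 40.51 -13.38]
[3.141 0.    2.052] 2.051703184372884
```

```bash
python3 - <<'E'
from k import *
P=np.load("P.npy")
turn(P,1.15); print(*meas(12)); st(); loc()
E
```

```text
[ 0.327 -0.339  3.188 -4.286  2.665] [0.027 0.017 0.44  0.399 0.383]
t 36.45 pos [0.5351 0.1259 0.0876] F [ 3.02 -4.6   2.74] M [-0.942 -0.852  0.3  ] w 0.0089
local mm [ 40.51 -13.39]
```

```bash
python3 - <<'E'
from k import *
P=np.load("P.npy")
turn(P,1.195); print(*meas(14)); st(); loc()
E
```

```text
[ 0.406 -0.412  3.509 -4.452  2.907] [0.033 0.015 0.542 0.613 0.412]
t 36.9333 pos [0.5351 0.1259 0.0876] F [ 3.44 -5.41  2.84] M [-0.982 -0.873  0.337] w 0.0084
local mm [ 40.51 -13.45]
```

The rise is about 0.23 N m (roughly 16 N a shoe), within the snug band. Release, retreat and check.

```bash
python3 - <<'E'
from k import *
command_gripper(.03); arm.hold(.1); st()
p=np.array(telemetry.current_position()); arm.move_linear([p[0],p[1],.17],.12)
arm.reach([*at(m,.06,-.02),.2],[np.pi,0,m[2]+np.pi]); arm.hold(.2); st()
k=cams.get_calibration("wrist"); im=cams.snapshot("wrist")
x,y=proj(k,[*at(m,.02,-.01),.05]).astype(int)
im=cv2.resize(im,None,fx=4,fy=4,interpolation=3)[:,:,::-1]
cv2.imwrite("pics/f4.png",im[max(0,4*y-280):4*y+280,max(0,4*x-380):4*x+380])
E
```

```text
t 37.5333 pos [0.5345 0.1263 0.0875] F [ 0.04 -0.09  0.12] M [-0.011 -0.096  0.   ] w 0.03
t 39.6583 pos [0.5551 0.1216 0.1999] F [-0.27 -0.49 -0.06] M [ 0.097 -0.185 -0.033] w 0.0304
```

View pics/f4.png

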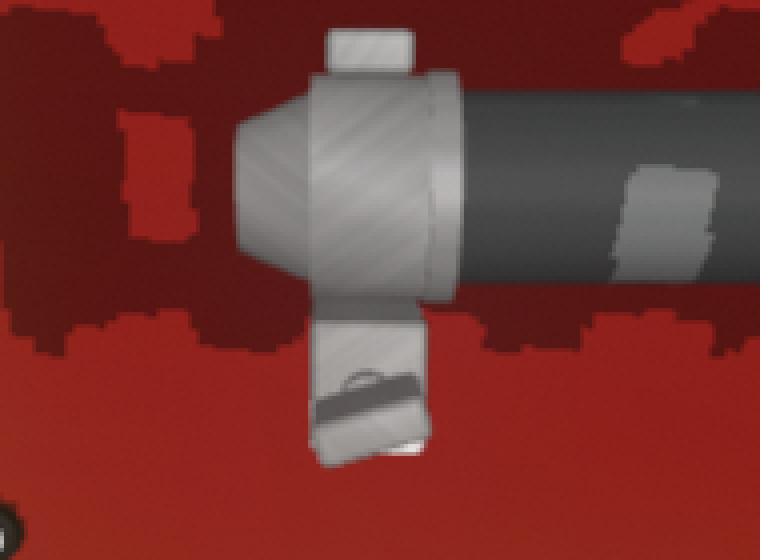

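The clamp's band touches the flange (column ~430), the key (370,420) has turned about 1.3 rad, and the gripper is clear.

```bash
python3 -c "
from h import *
print(arm.close_job())"
```

```text
the job is handed in; nothing more can be done
None
```

The clamp sits home against the stub's flange with its key turned to about 0.23 N m above free running (about 16 N a shoe, inside the 8–20 N band); it is released and the job was handed in at about 40 s.

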